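Scoop two heat sinks out from under the bench shelf

ROBOT

A 6-joint arm with a two-finger parallel gripper is mounted at the origin on the work surface. World frame = base frame: x ahead of the robot, y to its left, z up, the work surface at z = 0. Lengths are in mm, angles in rad, forces in N, time in s.
With the tool pointing down it reaches from about 350 to 875 mm from the base axis. Payload 4.2 kg.
Tool frame: the origin (TCP) lies at the very end of the fingers, on their centre line; the grasp point (between the pads) lies 19 mm behind it; z points along the fingers, y is the line along which they close (so a half turn about z gives the same grasp; the last joint's range is limited). The gripper opens to 85 mm and grips with 20 to 120 N. Pads are 22 mm wide; open, the fingers measure 114 mm over their backs; the gripper's body (76 mm by 85 mm) begins 54 mm behind the grasp point. The pads swing forward as they close: fully open they stand 13 mm farther back than shut.
Start: joints at [-0.903, 0.385, 0.008, 0, -1.194, -0.259], TCP at [248.456, -573.471, 198.012] pointing down, gripper open.
Joint ranges: [-3.14, 3.14], [-1.21, 2.06], [-1.07, 1.41], [-3.16, 2.05], [-2.99, -0.16], [-3.1, 3.1]. Speed limits (rad/s): [2.79, 2.79, 3.14, 3.14, 3.14, 3.14].

INTERFACE

Orientations are given as a unit quaternion [x, y, z, w].
In Python, from bench import arm, optics gives the robot as it stands. The module is installed in compiled form; this text tells all that it offers.
- The arm moves only by the tool step_arm, never from a script. Its argument "motion" is a list of rows, each an object with "dr": the turn, a rotation vector about the tool's x, y, z in units of 8 degrees (1.0 is 8 degrees), a list of three; "slide": the shift along the tool's x, y, z in mm, a list of three; "jaw": the finger opening in mm, from 0 to 85.4. A call has exactly 8 rows; each row is the pose to reach, as a shift and turn from the pose commanded when the call began, along the tool's axes at that moment; what a row does not reach only later rows make up. A row lasts 1/8 s, in which the tool goes at most 62.5 mm and 10.7 degrees, less where a joint would pass 70% of its speed; a pose out of reach is approached as far as the arm can. A call with a gripper value outside its range is refused whole. The fingers move at their own pace and stop on an object; the grip force is fixed at half the most. Time passes only in rows, so rows that repeat a pose let the fingers close, or fill a call up. It gives the time, the measured TCP pose, the force, the opening and the grip force at its end, in the units of the state.
- arm.read_state(): the state, without advancing time (a new reading comes with each control period).
- optics.get_image(name): name is "scene" or "top" or "wrist"; returns the picture (400x640x3 uint8, blue, green, red); there is no depth.
- optics.camera_info(name): a dict with "camera_matrix" (3x3 intrinsics, pixels), "k1" (the pictures are not rectified: a ray, as slopes to the right and down, at radius r is drawn at 1 + k1 r^2 times it, then the intrinsics apply), "view" (4x4, takes a point from world to camera coordinates); the wrist camera has in their place "T_tool_cam" (4x4, takes a point from camera to tool coordinates, whose origin is the TCP and whose axes are the flange's). Camera axes: x right, y up, looking along -z (the intrinsics and any distortion apply to the point x, -y, -z); pixel columns grow to the right and rows downward; lengths in mm; the calibration is good to about 2 mm. A picture is of the moment at which its call begins: read the wrist's pose just before it. camera_info takes no time and is no camera call.
- arm.job_done(): hands the job in; it is judged then, once.
The state is a dict: "clock": time; "joints": joint angles; "joint_vel": joint speeds; "joint_efforts": joint torques, N m; "position": TCP position; "ee_rot": TCP orientation; "contact_force": force on the tool from outside, world axes, zero at the start; "wrist_torque": the same for the moment, N m; "gripper_width": finger opening in mm; "grasp_force": force on a finger pad.
Only numpy, scipy, OpenCV 4.12 (cv2) and the standard library are available. Lean on these libraries where they do the work, as an engineer would, in place of code of your own. Each camera call takes 0.05 s, during which the arm holds its last target. There are 200 camera calls.

TASK

Two heat sinks lie under the low wire shelf. Take the long-handled red scoop, slide it in under the shelf without striking the deck or its posts, run its lip beneath both heat sinks, right up to the backstop, so that both sit in the pan, and draw them out; do not touch the heat sinks with the gripper. Set the loaded scoop down with the whole pan flat on the blue mat, let go, and leave the cup, can and bottle where they stand.

Things in the scene. Friction and masses are not known exactly. Their poses are not given: they have to be found in the camera images.
- riser: Low fixed wire shelf, open at the front and sides. Origin: on the table under the middle of its yellow front rod; x points inwards (away from the opening), y along that rod, z up. At its back a fixed plywood backstop stands on the table: 40 mm high, 310 mm wide, front face at x = 150 mm; parts pushed inwards stop against it.
- riser_deck: The shelf's overhang, not to be struck; axes as riser. Five 8-9 mm rods across at x = 0, 40, 81, 122, 162 mm, side rods at y = +-155 mm: underside 69 mm above the table, top 78 mm. Four 9 mm posts at x = 0 and 162, y = +-155 mm. A blue reel 54 mm across is fixed on the deck at x = 134, y = -125 mm, its top 123 mm high.
- sink_a: Aluminium heat sink, 66 long (x) x 40 wide (y) x 36 mm high, about 90 g, standing on two round-ended 12 mm copper pipes along x, so a thin lip rides in beneath its ends. Origin: centre of its underside, z up. It lies on the table under the shelf, length roughly along the shelf's x, in front of the backstop.
- sink_b: Second heat sink, the same as sink_a, lying beside it (centres about 60 to 78 mm apart, side by side along the shelf's y).
- scoop: Red scoop, 0.24 kg empty. Origin: underside, middle of the pan; x forwards to the open lip, z up. Pan x -57 to +60 mm, 156 mm wide outside, 150 inside; floor 3 mm thick, its last 23 mm ramping down to a 1 mm lip at x = 60; side walls 34 mm high (x -57 to 38), back wall 38. A straight handle runs back from the back wall to x = -247 mm. It starts on the mat, loaded or empty it stands on its pan.
- scoop_grip (a point): Centre of the handle's black rubber grip: x = -185, y = 0, z = 40 mm in the scoop's frame. The grip is 22 mm wide (y), 24 mm high (z 28 to 52 mm), from x = -240 to -130 mm, clear of the table; between it and the pan the handle is an 18 x 20 mm steel bar. Pinch it across its width from above.
- mat: Blue bench mat, fixed, 240 x 240 mm, 2 mm thick; origin at the centre of its underside, axes along its edges, z up.
- cup: White plastic cup, 80 mm across, 110 mm high; loose bystander to be left alone; origin at the centre of its underside, z up.
- can: Green spray can, 64 mm across, 150 mm high; loose bystander to be left alone; origin at the centre of its underside, z up.
- bottle: Amber bottle, 62 mm across, 190 mm high; loose bystander to be left alone; origin at the centre of its underside, z up.
- lip_left (a point): Corner of the scoop's pan, on the underside: lip, left side (x = 60, y = 78, z = 0 mm in the scoop's frame).
- lip_right (a point): Corner of the scoop's pan, on the underside: lip, right side (x = 60, y = -78, z = 0 mm in the scoop's frame).
- heel_left (a point): Corner of the scoop's pan, on the underside: heel, left side (x = -57, y = 78, z = 0 mm in the scoop's frame).
- heel_right (a point): Corner of the scoop's pan, on the underside: heel, right side (x = -57, y = -78, z = 0 mm in the scoop's frame).

How it is judged (in metres and radians):
On the way, in this order (a step that is already met when the one before it is completed fails the run):
1. both heat sinks sit in the scoop's pan (x of sink_a in the frame of scoop between -0.05 and 0.043 m and y of sink_a in the frame of scoop between -0.068 and 0.068 m and z of sink_a in the frame of scoop between -0.006 and 0.012 m and angle between each of sink_a, sink_b's own z axis and vertical below 0.3 rad and x of sink_b in the frame of scoop between -0.05 and 0.043 m and y of sink_b in the frame of scoop between -0.068 and 0.068 m and z of sink_b in the frame of scoop between -0.006 and 0.012 m), for 0.2 s.
2. the pan, with both heat sinks in it, is drawn wholly out from under the shelf (all of step 1 and x of each of lip_left, lip_right, heel_left, heel_right in the frame of riser below -0.005 m), for 0.2 s.
At the end, for the whole second after the job is handed in: Both heat sinks sit in the pan on its floor (centres at least 17 mm behind the lip), the scoop stands level (within 0.08 rad) with all four pan corners on the mat (within 5 mm of its edges at most outside, under 8 mm high), and scoop and heat sinks are at rest (all of step 1 and x of lip_left in the frame of mat between -0.125 and 0.125 m and y of lip_left in the frame of mat between -0.125 and 0.125 m and z of each of lip_left, lip_right, heel_left, heel_right in the frame of mat below 0.008 m and x of lip_right in the frame of mat between -0.125 and 0.125 m and y of lip_right in the frame of mat between -0.125 and 0.125 m and x of heel_left in the frame of mat between -0.125 and 0.125 m and y of heel_left in the frame of mat between -0.125 and 0.125 m and x of heel_right in the frame of mat between -0.125 and 0.125 m and y of heel_right in the frame of mat between -0.125 and 0.125 m and angle between scoop's own z axis and vertical below 0.08 rad and linear speed of each of scoop, sink_a, sink_b below 0.02 m/s); the robot touches nothing.
It fails at once if the scoop, a heat sink, or the robot strikes the shelf's deck or posts (over 3 N) (contact force between any of scoop, sink_a, sink_b, the fingers, the arm and riser_deck above 3 N).
It fails at once if the gripper or arm touches a heat sink (contact force between any of the fingers, the arm and sink_a above 0.5 N or contact force between any of the fingers, the arm and sink_b above 0.5 N).
It fails at once if the cup, can or bottle is moved more than 20 mm or tipped (distance of any of cup, can, bottle from where it was at the start of the episode above 0.02 m or angle between any of cup, can, bottle's own z axis and vertical above 0.3 rad).
It also fails if it takes over 58 s, if anything falls off the work surface, if the arm or the gripper's body presses on something with over 40 N, if the wrist force passes 120 N, or if a joint passes its speed limit or range.

## Working session

There is one attempt and no reset: what is moved stays moved. The work goes in short steps, Python scripts to look and compute and a tool call to move; the robot and the scene stay as the last step left them, time stands still between calls to the robot, and variables do not carry over. Pictures are saved under pics/ and viewed, at most 10 in all, crops included, and the job is handed in when it is done.

Besides the shell and the picture viewer there is one more tool, called after ">>>" as name(argument=value, ...), one argument or row to a line, values as JSON. step_arm: Moves the arm, as the interface text tells. Its arguments: {"type":"object","properties":{"motion":{"type":"array","items":{"type":"object","properties":{"dr":{"type":"array","items":{"type":"number"}},"slide":{"type":"array","items":{"type":"number"}},"jaw":{"type":"number"}}}}},"required":["motion"]}

```bash
mkdir -p pics; python3 - <<'E'
from bench import arm, optics
import cv2, numpy as np
np.set_printoptions(precision=4,suppress=True)
print(arm.read_state())
for n in ("scene","top","wrist"):
    im=optics.get_image(n); cv2.imwrite(f"pics/{n}0.png",im)
    print(n,optics.camera_info(n))
E
```

```text
{'clock': 0.0, 'joints': array([-0.9034,  0.3856,  0.0066, -0.0005, -1.194 , -0.2587]), 'joint_vel': array([-0.0013,  0.001 ,  0.0011, -0.0001, -0.0004,  0.0004]), 'joint_efforts': array([  0.0003, -39.2286,  18.8397,   4.1859,  -0.0046,  -0.    ]), 'position': array([ 248.2261, -572.8874,  196.9299]), 'ee_rot': array([-0.2029,  0.9792,  0.001 , -0.0003]), 'contact_force': array([0.3004, 0.8376, 0.0957]), 'wrist_torque': array([ 0.0037, -0.0345, -0.0189]), 'grasp_force': 0.0, 'gripper_width': 85.58047847557478}
scene {'camera_matrix': array([[458.4092,   0.    , 315.7224],
       [  0.    , 458.4092, 198.6195],
       [  0.    ,   0.    ,   1.    ]]), 'k1': 0.0017304801259116777, 'view': array([[   -0.3089,     0.9511,    -0.007 ,   236.0482],
       [   -0.6125,    -0.1933,     0.7664,   308.0946],
       [    0.7276,     0.2411,     0.6423, -1685.4484],
       [    0.    ,     0.    ,     0.    ,     1.    ]])}
top {'camera_matrix': array([[440.552 ,   0.    , 321.3907],
       [  0.    , 440.552 , 200.863 ],
       [  0.    ,   0.    ,   1.    ]]), 'k1': -0.08004689669376854, 'view': array([[    0.0295,    -0.9996,     0.0019,   -94.7331],
       [    0.9922,     0.0295,     0.1213,  -617.2512],
       [   -0.1213,    -0.0017,     0.9926, -1097.8924],
       [    0.    ,     0.    ,     0.    ,     1.    ]])}
wrist {'camera_matrix': array([[324.9071,   0.    , 316.8401],
       [  0.    , 324.9071, 197.8854],
       [  0.    ,   0.    ,   1.    ]]), 'k1': -0.04177730517962491, 'T_tool_cam': array([[   0.0007,    0.96  ,    0.2799,   70.3714],
       [   1.    ,   -0.0007,   -0.0001,   -0.0313],
       [   0.0002,    0.2799,   -0.96  , -175.3487],
       [   0.    ,    0.    ,    0.    ,    1.    ]])}
```

View pics/top0.png

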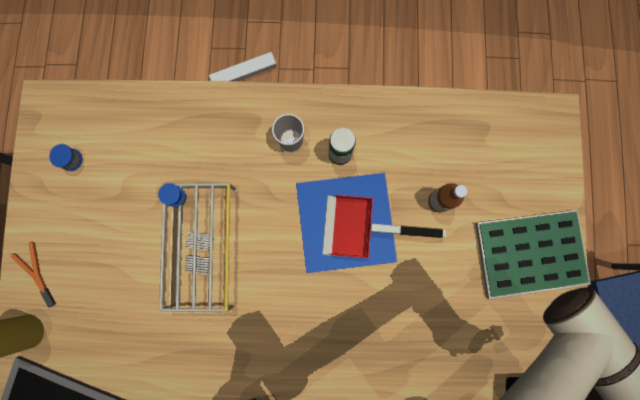

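View pics/scene0.png

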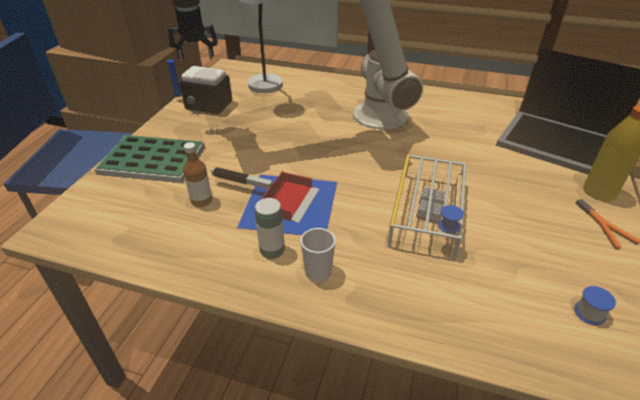

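The top view shows the shelf with its yellow rod at column ~229 (rows 185-308), opening towards -y. The scoop is on the mat (pan cols 325-372, grip cols 400-443), its lip facing the shelf, and the heat sinks are near (199,252). The scene view agrees.

```bash
cat > h.py <<'E'
import numpy as np, cv2
from bench import arm, optics
np.set_printoptions(precision=3,suppress=True)
from scipy.spatial.transform import Rotation as R
def cam(n,st=None):
    i=optics.camera_info(n)
    if n!="wrist": return i["camera_matrix"],i["k1"],np.linalg.inv(i["view"])
    T=np.eye(4);T[:3,:3]=R.from_quat(st["ee_rot"]).as_matrix();T[:3,3]=st["position"]
    return i["camera_matrix"],i["k1"],T@i["T_tool_cam"]
def ray(c,px):
    K,k,T=c; u=cv2.undistortPoints(np.float64(px).reshape(-1,1,2),K,np.array([k,0,0,0.]))[:,0]
    d=np.c_[u[:,0],-u[:,1],-np.ones(len(u))]@T[:3,:3].T
    return T[:3,3],d
def plane(c,px,z):
    o,d=ray(c,px); return o+d*((z-o[2])/d[:,2])[:,None]
def mask(im,lo,hi,box=None):
    m=cv2.inRange(cv2.cvtColor(im,cv2.COLOR_BGR2HSV),lo,hi)
    if box:
        b=np.zeros_like(m);x0,y0,x1,y1=box;b[y0:y1,x0:x1]=m[y0:y1,x0:x1];m=b
    return m
def big(m): return max(cv2.findContours(m,cv2.RETR_EXTERNAL,cv2.CHAIN_APPROX_NONE)[0],key=cv2.contourArea)
E
python3 - <<'E'
from h import *
im=cv2.imread("pics/top0.png"); c=cam("top")
def rect(name,m,z):
    k=big(m); p=plane(c,k[:,0,:],z)[:,:2].astype(np.float32)
    r=cv2.minAreaRect(p); print(name,cv2.contourArea(k),np.array(r[0]),np.array(r[1]),r[2])
rect("rod",mask(im,(20,120,100),(35,255,255),(215,175,240,320)),73)
rect("mat",mask(im,(100,120,60),(125,255,255),(290,165,405,280))|mask(im,(0,0,0),(180,255,255),(325,190,375,262)),2)
rm=mask(im,(0,150,60),(8,255,255),(320,180,380,270))|mask(im,(172,150,60),(180,255,255),(320,180,380,270))
rect("red",rm,20)
rect("grip",mask(im,(0,0,0),(180,255,60),(398,222,450,242)),54)
big1=cv2.resize(im[170:330,150:450],None,fx=2.6,fy=2.6,interpolation=cv2.INTER_CUBIC)
cv2.imwrite("pics/crop.png",big1)
for n,p,z in(("cup",(289,127),110),("can",(342,137),150),("bottle",(460,192),190),("sinkmid",(199,252),36)): print(n,plane(c,[p],z))
E
```

```text
rod 361.5 [495.68  154.067] [316.387  10.559] 1.952636480331421
mat 7623.5 [ 570.079 -142.118] [236.872 236.816] 8.490294456481934
red 2052.5 [ 558.46  -158.221] [ 93.801 156.08 ] 86.88036346435547
grip 267.0 [ 547.106 -330.844] [103.076  19.436] 87.20061492919922
cup [[792.222   8.83  110.   ]]
can [[ 759.749 -120.876  150.   ]]
bottle [[ 630.578 -388.419  190.   ]]
sinkmid [[478.703 233.2    36.   ]]
```

View pics/crop.png

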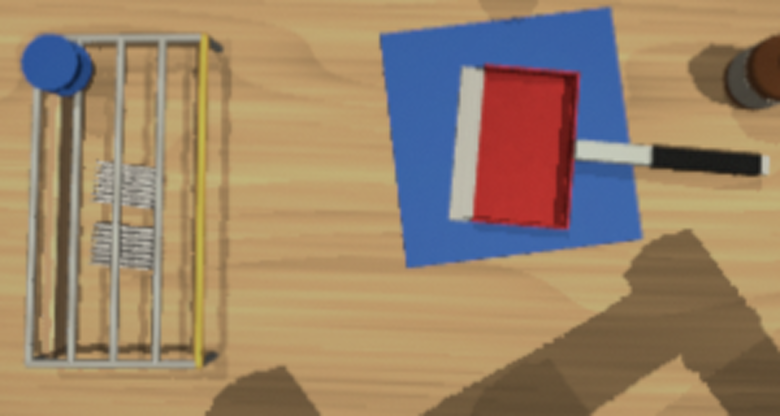

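The crop shows both sinks side by side at crop (125,186) and (125,245), behind the middle rods. The scoop handle points right and slightly down, towards the bottle. Sizes match: rod 316 mm, mat 237 mm, pan 156 mm. Next I move above the grip.

```bash
cat >> h.py <<'E'
def go(p,xang=None):
    s=arm.read_state(); M=R.from_quat(s["ee_rot"]).as_matrix()
    print("pos",s["position"],"F",s["contact_force"],"w",s["gripper_width"],"xang",np.degrees(np.arctan2(M[1,0],M[0,0])),"tilt",M[2,:2], "t",s["clock"])
    print("slide",M.T@(np.array(p)-s["position"]))
    if xang is not None:
        a=np.radians(xang); X=np.array([np.cos(a),np.sin(a),0]);Z=np.array([0,0,-1.]);G=np.c_[X,np.cross(Z,X),Z]
        print("dr",np.degrees(R.from_matrix(M.T@G).as_rotvec())/8)
E
python3 - <<'E'
from h import *
c=cam("top"); print(plane(c,[(198,241.5),(198,264)],36))
go((548,-311,130),267.1)
E
```

```text
[[505.426 237.373  36.   ]
 [448.112 234.032  36.   ]]
pos [ 248.252 -573.039  197.17 ] F [ 0.226  0.211 -0.712] w 85.37918932507581 xang -156.58591741393698 tilt [0.    0.002] t 0.15
slide [-379.201  121.236   67.331]
dr [ 0.011  0.006 -7.961]
```

>>> step_arm(
  motion=[
    {"slide": [-30,10,0],"dr": [0,0,-1],"jaw": 70},
    {"slide": [-85,27,0],"dr": [0,0,-2.2],"jaw": 70},
    {"slide": [-145,46,0],"dr": [0,0,-3.4],"jaw": 70},
    {"slide": [-204,65,5],"dr": [0,0,-4.6],"jaw": 70},
    {"slide": [-263,84,10],"dr": [0,0,-5.8],"jaw": 70},
    {"slide": [-322,103,25],"dr": [0,0,-7],"jaw": 70},
    {"slide": [-365,117,50],"dr": [0,0,-7.96],"jaw": 70},
    {"slide": [-379.4,121,67],"dr": [0,0,-7.96],"jaw": 70},
  ],
)

```text
clock: 1.15
position: [549.7, -309.3, 129.2]
ee_rot: [-0.69, 0.724, 0.001, -0.0]
contact_force: [-0.7, 0.2, -0.0]
gripper_width: 69.7
grasp_force: 0.0
```

```bash
python3 - <<'E'
from h import *
go((548,-311,130),267.1)
s=arm.read_state(); im=optics.get_image("wrist"); cv2.imwrite("pics/w1.png",im)
s=arm.read_state(); print(s["joints"])
E
```

```text
pos [ 549.701 -309.31   129.21 ] F [-0.711  0.247 -0.012] w 69.69746543468077 xang -92.73309258059223 tilt [-0.001  0.002] t 1.15
slide [ 1.769  1.619 -0.788]
dr [0.013 0.006 0.021]
[-0.257  0.451 -0.074 -0.001 -1.052  0.208]
```

View pics/w1.png

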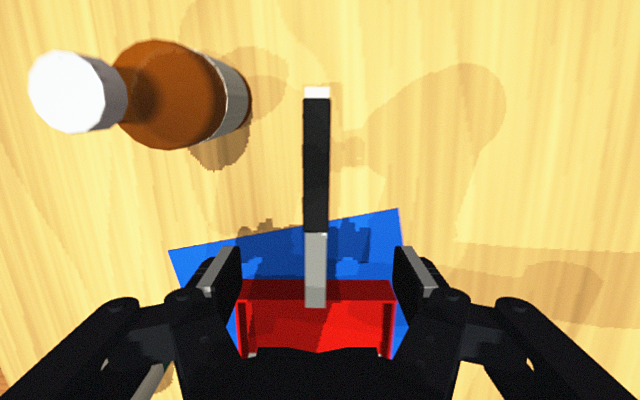

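The wrist view shows the grip from (316,98) to (316,232), centred between the fingers, with the bottle well to the left. I'll compute its position.

```bash
python3 - <<'E'
from h import *
s=arm.read_state(); c=cam("wrist",s)
p=plane(c,[(316.5,98),(315,232)],54); print(p,np.linalg.norm(p[0]-p[1]),np.degrees(np.arctan2(*(p[1]-p[0])[1::-1])))
g=p[1]+(p[0]-p[1])*35/110; print(g); go((g[0],g[1],25),267.2)
E
```

```text
[[ 545.781 -383.227   54.   ]
 [ 552.135 -278.03    54.   ]] 105.38828463289477 86.5439005009734
[ 550.113 -311.502   54.   ]
pos [ 548.884 -308.733  126.726] F [ 0.598 -0.533 -1.633] w 69.80536345919596 xang -92.81299676444424 tilt [-0.002  0.005] t 1.2
slide [  2.946  -1.885 101.711]
dr [ 0.037  0.017 -0.002]
```

>>> step_arm(
  motion=[
    {"slide": [1,-1,20],"dr": [0,0,0],"jaw": 60},
    {"slide": [1,-1,50],"dr": [0,0,0],"jaw": 60},
    {"slide": [1,-1,80],"dr": [0,0,0],"jaw": 60},
    {"slide": [1,-1,98],"dr": [0,0,0],"jaw": 60},
    {"slide": [1,-1,104],"dr": [0,0,0],"jaw": 60},
    {"slide": [1,-1,105],"dr": [0,0,0],"jaw": 60},
    {"slide": [1,-1,105],"dr": [0,0,0],"jaw": 15},
    {"slide": [1,-1,105],"dr": [0,0,0],"jaw": 15},
  ],
)

```text
clock: 2.2
position: [550.1, -312.8, 27.0]
ee_rot: [-0.689, 0.725, -0.001, 0.0]
contact_force: [-0.5, 0.6, -0.8]
gripper_width: 24.3
grasp_force: 0.0
```

>>> step_arm(
  motion=[
    {"slide": [0,0,0],"dr": [0,0,0],"jaw": 5},
    {"slide": [0,0,0],"dr": [0,0,0],"jaw": 5},
    {"slide": [0,0,0],"dr": [0,0,0],"jaw": 5},
    {"slide": [0,0,0],"dr": [0,0,0],"jaw": 5},
    {"slide": [0,0,0],"dr": [0,0,0],"jaw": 5},
    {"slide": [0,0,-2],"dr": [0,0,0],"jaw": 5},
    {"slide": [0,0,-10],"dr": [0,0,0],"jaw": 5},
    {"slide": [0,0,-20],"dr": [0,0,0],"jaw": 5},
  ],
)

```text
clock: 3.2
position: [549.5, -312.7, 46.7]
ee_rot: [-0.689, 0.725, -0.0, -0.0]
contact_force: [-0.6, 0.4, -0.3]
gripper_width: 5.0
grasp_force: 0.0
```

```bash
python3 - <<'E'
from h import *
go((550,-311,25),267.2)
im=optics.get_image("top"); cv2.imwrite("pics/t2.png",im)
cv2.imwrite("pics/t2c.png",cv2.resize(im[150:330,150:470],None,fx=2.4,fy=2.4,interpolation=cv2.INTER_CUBIC))
print(arm.read_state()["wrist_torque"])
E
```

```text
pos [ 549.503 -312.743   46.705] F [-0.606  0.414 -0.332] w 5.026659021303164 xang -92.8940748985168 tilt [ 0. -0.] t 3.2
slide [-1.769 -0.406 21.705]
dr [-0.001 -0.001 -0.012]
[-0.036 -0.033  0.022]
```

View pics/t2c.png

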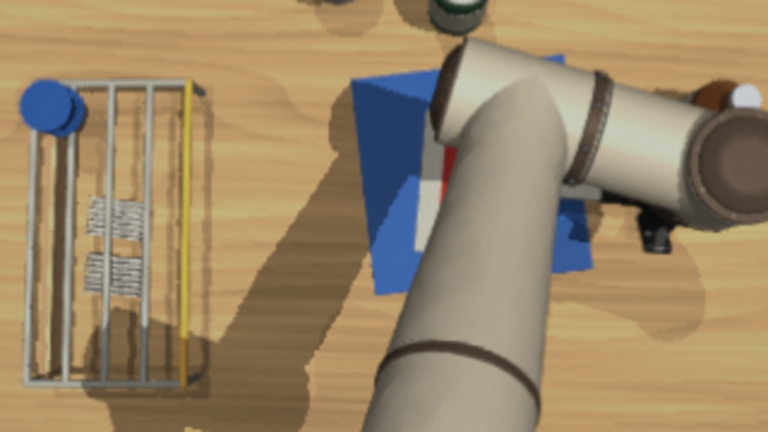

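The fingers closed to 5 mm on nothing, so the grip was missed. In the crop the gripper at (655,230) seems to lie below the handle line. I'll look with the wrist camera.

```bash
python3 - <<'E'
from h import *
im=optics.get_image("wrist"); cv2.imwrite("pics/w3.png",im)
E
```

```text
(no output)
```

View pics/w3.png

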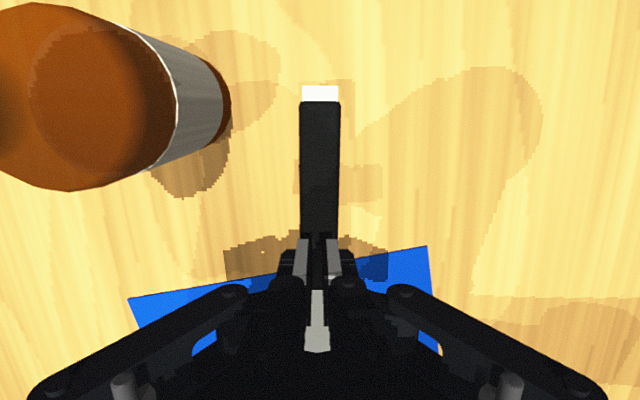

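The fingers are closed just over or in front of the grip. The grip runs from (320,102) down to the fingers at row ~240. I'll measure whether the scoop moved and where the fingertips project.

```bash
python3 - <<'E'
from h import *
s=arm.read_state(); c=cam("wrist",s); print(s["position"],s["gripper_width"])
for z in(30,40,45,54): p=plane(c,[(320,102),(300,170),(340,170),(317,238)],z); print(z,p[0],p[3],p[2][0]-p[1][0])
K,k,T=c
def proj(P):
    q=np.linalg.inv(T)@np.r_[P,1]; u=np.array([q[0],-q[1]])/-q[2]; return K[:2,:2]@(u*(1+k*u@u))+K[:2,2]
for d in(0,19,40): print(d,proj(s["position"]+[0,0,d]),proj(s["position"]+[10,0,d]))
# before: end cap
im=cv2.imread("pics/w1.png");im3=cv2.imread("pics/w3.png")
print([tuple(im3[r,c]) for r in(245,260,275,285,300) for c in(302,317,333)])
E
```

```text
[ 550.695 -313.168   48.034] 4.8971418701169025
30 [ 545.973 -384.666   30.   ] [ 551.834 -300.786   30.   ] -24.17581745276709
40 [ 546.025 -384.607   40.   ] [ 551.582 -305.062   40.   ] -22.926200028845187
45 [ 546.051 -384.577   45.   ] [ 551.457 -307.2     45.   ] -22.301391316884178
54 [ 546.097 -384.523   54.   ] [ 551.231 -311.048   54.   ] -21.176735635354476
0 [317.784 230.496] [300.558 231.258]
19 [317.723 244.081] [298.655 244.907]
40 [317.637 262.916] [296.022 263.824]
[(np.uint8(108), np.uint8(111), np.uint8(113)), (np.uint8(14), np.uint8(16), np.uint8(14)), (np.uint8(107), np.uint8(108), np.uint8(110)), (np.uint8(105), np.uint8(108), np.uint8(108)), (np.uint8(19), np.uint8(13), np.uint8(17)), (np.uint8(104), np.uint8(107), np.uint8(107)), (np.uint8(88), np.uint8(88), np.uint8(87)), (np.uint8(29), np.uint8(28), np.uint8(26)), (np.uint8(137), np.uint8(139), np.uint8(143)), (np.uint8(21), np.uint8(19), np.uint8(19)), (np.uint8(20), np.uint8(19), np.uint8(19)), (np.uint8(15), np.uint8(7), np.uint8(8)), (np.uint8(12), np.uint8(9), np.uint8(15)), (np.uint8(161), np.uint8(170), np.uint8(167)), (np.uint8(10), np.uint8(3), np.uint8(10))]
```

```bash
python3 - <<'E'
import cv2
im=cv2.imread("pics/w3.png"); cv2.imwrite("pics/w3c.png",cv2.resize(im[80:380,220:420],None,fx=2.6,fy=2,interpolation=cv2.INTER_CUBIC)*1)
E
```

```text
(no output)
```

View pics/w3c.png

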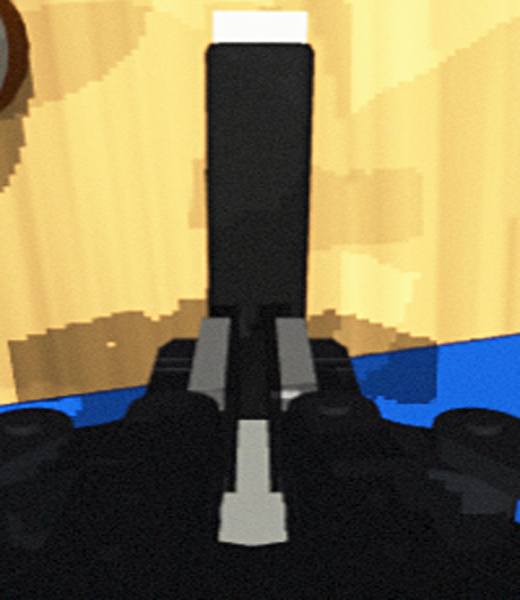

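>>> step_arm(
  motion=[
    {"slide": [0,0,-15],"dr": [0,0,0],"jaw": 60},
    {"slide": [0,0,-15],"dr": [0,0,0],"jaw": 60},
    {"slide": [0,0,-15],"dr": [0,0,0],"jaw": 60},
    {"slide": [0,0,0],"dr": [0,0,0],"jaw": 60},
    {"slide": [0,0,15],"dr": [0,0,0],"jaw": 60},
    {"slide": [0,0,26],"dr": [0,0,0],"jaw": 60},
    {"slide": [0,0,31],"dr": [0,0,0],"jaw": 60},
    {"slide": [0,0,31],"dr": [0,0,0],"jaw": 60},
  ],
)

```text
clock: 4.3
position: [549.3, -312.6, 14.4]
ee_rot: [-0.689, 0.725, 0.0, -0.0]
contact_force: [-0.1, -0.3, -0.3]
gripper_width: 60.2
grasp_force: 0.0
```

>>> step_arm(
  motion=[
    {"slide": [0,0,0],"dr": [0,0,0],"jaw": 10},
    {"slide": [0,0,0],"dr": [0,0,0],"jaw": 10},
    {"slide": [0,0,0],"dr": [0,0,0],"jaw": 10},
    {"slide": [0,0,0],"dr": [0,0,0],"jaw": 10},
    {"slide": [0,0,0],"dr": [0,0,0],"jaw": 10},
    {"slide": [0,0,0],"dr": [0,0,0],"jaw": 10},
    {"slide": [0,0,0],"dr": [0,0,0],"jaw": 10},
    {"slide": [0,0,0],"dr": [0,0,0],"jaw": 10},
  ],
)

```text
clock: 5.3
position: [549.8, -313.0, 15.3]
ee_rot: [-0.689, 0.725, -0.0, 0.0]
contact_force: [0.4, -3.1, 2.1]
gripper_width: 19.7
grasp_force: 58.8
```

Now gripped (19.7 mm, 59 N). I'll lift slowly and check.

>>> step_arm(
  motion=[
    {"slide": [0,0,-2],"dr": [0,0,0],"jaw": 10},
    {"slide": [0,0,-5],"dr": [0,0,0],"jaw": 10},
    {"slide": [0,0,-9],"dr": [0,0,0],"jaw": 10},
    {"slide": [0,0,-13],"dr": [0,0,0],"jaw": 10},
    {"slide": [0,0,-17],"dr": [0,0,0],"jaw": 10},
    {"slide": [0,0,-20],"dr": [0,0,0],"jaw": 10},
    {"slide": [0,0,-20],"dr": [0,0,0],"jaw": 10},
    {"slide": [0,0,-20],"dr": [0,0,0],"jaw": 10},
  ],
)

```text
clock: 6.3
position: [549.3, -312.6, 34.9]
ee_rot: [-0.689, 0.725, 0.0, -0.0]
contact_force: [-0.6, 0.1, -2.3]
gripper_width: 19.5
grasp_force: 58.8
```

```bash
python3 - <<'E'
from h import *
go((550,-311,25),267.2); s=arm.read_state(); print(s["wrist_torque"],s["grasp_force"])
im=optics.get_image("scene"); cv2.imwrite("pics/s4.png",im)
cv2.imwrite("pics/s4c.png",cv2.resize(im[100:280,150:480],None,fx=2.4,fy=2.4,interpolation=cv2.INTER_CUBIC))
E
```

```text
pos [ 549.299 -312.62    34.9  ] F [-0.591  0.13  -2.318] w 19.516328556793926 xang -92.90169436498668 tilt [-0.  0.] t 6.3
slide [-1.652 -0.621  9.901]
dr [ 0.002  0.001 -0.013]
[-0.272  0.006  0.033] 58.76940965652466
```

View pics/s4c.png

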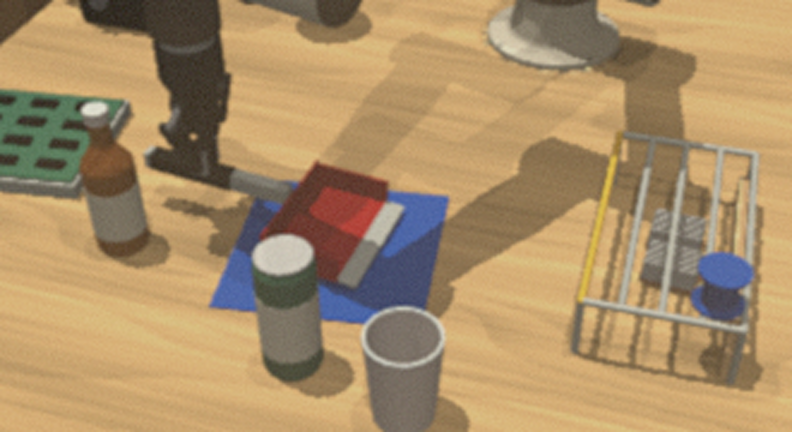

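```bash
cat >> h.py <<'E'
def proj(n,P):
    i=optics.camera_info(n);V=i["view"];q=np.c_[P,np.ones(len(P))]@V.T
    u=np.c_[q[:,0],-q[:,1]]/-q[:,2:3]; u=u*(1+i["k1"]*(u**2).sum(1,keepdims=True)); K=i["camera_matrix"]
    return u@K[:2,:2].T+K[:2,2]
def scoop(o,yaw,pitch=0,piv=(-165,40)):
    # points of pan: lipL lipR heel-top L R ; pitch>0 nose down about piv
    y=np.radians(yaw);X=np.array([np.cos(y),np.sin(y),0]);Y=np.array([-X[1],X[0],0])
    out=[]
    for a,b,z in((60,78,0),(60,-78,0),(-57,78,38),(-57,-78,38)):
        dx,dz=a-piv[0],z-piv[1]; c,s=np.cos(pitch),np.sin(pitch)
        out.append(np.array(o)+X*(piv[0]+c*dx+s*dz)+Y*b+[0,0,piv[1]-s*dx+c*dz])
    return np.array(out)
E
python3 - <<'E'
from h import *
for z,p in((2,0),(22,0),(22,.04),(22,.085)): print(z,p,proj("scene",scoop((557,-147,z),87.1,p)).ravel())
s0=np.array([[0,0]])
E
python3 - <<'E'
import cv2
a=cv2.imread("pics/scene0.png")[160:240,230:350];b=cv2.imread("pics/s4.png")[160:240,230:350]
import numpy as np
cv2.imwrite("pics/cmp.png",cv2.resize(np.vstack([a,b]),None,fx=3.7,fy=3.7,interpolation=cv2.INTER_CUBIC))
E
```

```text
2 0 [318.444 188.335 298.153 222.074 281.535 169.764 258.083 201.63 ]
22 0 [318.422 182.995 297.917 216.603 281.161 164.279 257.433 195.982]
22 0.04 [317.865 185.271 297.413 218.913 281.191 165.46  257.519 197.197]
22 0.085 [317.109 187.749 296.707 221.422 281.16  166.766 257.547 198.538]
```

View pics/cmp.png

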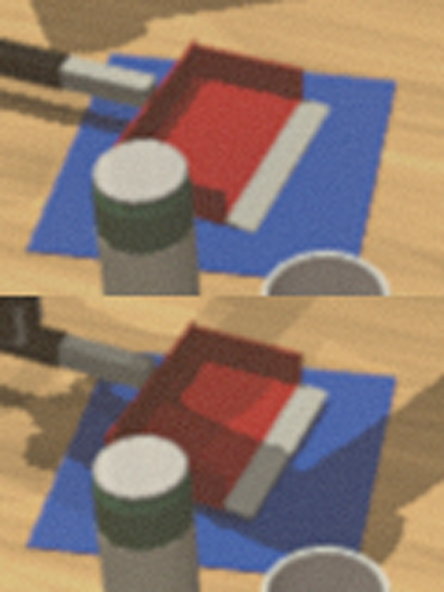

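The comparison shows the lip up by ~2.9 px (far corner (319,189) to (318.6,186)) and the heel rim up by ~3.2 px. That is roughly 12 mm of rise, level to within ~0.02 rad. I'll carry it along at this height plus some margin, then use contact force to find the table. First I compute the route.

```bash
python3 - <<'E'
from h import *
a=cv2.cvtColor(cv2.imread("pics/scene0.png"),cv2.COLOR_BGR2GRAY).astype(np.float32);b=cv2.cvtColor(optics.get_image("scene"),cv2.COLOR_BGR2GRAY).astype(np.float32)
bb=cv2.cvtColor(cv2.imread("pics/s4.png"),cv2.COLOR_BGR2GRAY).astype(np.float32)
w=cv2.createHanningWindow((16,16),cv2.CV_32F)
for n,(x,y) in dict(lipR=(296,218),lipL=(317,189),heelL=(283,172),cap=(216,174)).items():
    def hp(i): return i[y-8:y+8,x-8:x+8]
    t=cv2.matchTemplate(bb[y-14:y+10,x-8:x+9],a[y-6:y+6,x-6:x+7],cv2.TM_CCOEFF_NORMED); 
    i=np.unravel_index(t.argmax(),t.shape); print(n,t.max(),"drow",i[0]-8,"dcol",i[1]-2, t[:,i[1]])
# route: riser line
o=np.array([495.7,154.1]);X=np.array([-.034,.9994]);Y=np.array([-.9994,-.034])
for xr in(-75,-5,50,90): 
    s=o+X*xr+Y*16; print(xr,s,"grip",s-165*X)
go((*(o+X*(-75-165)+Y*16),50),271.95)
E
```

```text
lipR 0.9776401 drow -3 dcol -1 [ 0.344  0.431  0.553  0.72   0.886  0.978  0.947  0.816  0.622  0.417
  0.217  0.054 -0.048]
lipL 0.9787396 drow -3 dcol -1 [-0.204  0.017  0.293  0.591  0.849  0.979  0.923  0.768  0.579  0.392
  0.233  0.13   0.055]
heelL 0.9748117 drow -4 dcol 0 [ 0.547  0.688  0.83   0.938  0.975  0.926  0.821  0.705  0.59   0.466
  0.319  0.138 -0.075]
cap 0.984269 drow -6 dcol -1 [ 0.61   0.881  0.984  0.902  0.745  0.591  0.459  0.33   0.221  0.153
  0.112  0.053 -0.012]
-75 [482.26   78.601] grip [487.87 -86.3 ]
-5 [479.88  148.559] grip [485.49  -16.342]
50 [478.01  203.526] grip [483.62   38.625]
90 [476.65  243.502] grip [482.26   78.601]
pos [ 549.255 -312.631   34.795] F [-0.166 -0.642 -2.71 ] w 19.444833372807594 xang -92.89921468755885 tilt [-0.  0.] t 6.4
slide [-222.938   72.762  -15.138]
dr [ 0.003  0.001 -0.606]
```

The grip pivoted ~0.043 rad nose-down on lifting. I'll carry the scoop to the pre-insert pose with a counter-pitch.

>>> step_arm(
  motion=[
    {"slide": [-10,4,-5],"dr": [0,-0.05,-0.05],"jaw": 10},
    {"slide": [-35,12,-10],"dr": [0,-0.1,-0.15],"jaw": 10},
    {"slide": [-70,24,-12],"dr": [0,-0.2,-0.25],"jaw": 10},
    {"slide": [-110,38,-12],"dr": [0,-0.25,-0.35],"jaw": 10},
    {"slide": [-150,52,-12],"dr": [0,-0.3,-0.45],"jaw": 10},
    {"slide": [-185,63,-12],"dr": [0,-0.3,-0.55],"jaw": 10},
    {"slide": [-205,70,-12],"dr": [0,-0.3,-0.6],"jaw": 10},
    {"slide": [-213,72.5,-12],"dr": [0,-0.3,-0.6],"jaw": 10},
  ],
)

```text
clock: 7.4
position: [486.9, -94.4, 47.7]
ee_rot: [0.72, -0.694, -0.014, -0.015]
contact_force: [-0.6, -0.3, -2.7]
gripper_width: 20.0
grasp_force: 58.8
```

```bash
python3 - <<'E'
from h import *
im=optics.get_image("scene"); cv2.imwrite("pics/s5.png",im)
s=arm.read_state(); print(s["wrist_torque"],s["grasp_force"],s["contact_force"])
a=cv2.cvtColor(cv2.imread("pics/scene0.png"),cv2.COLOR_BGR2GRAY)
# red/cream masks
for n in("top","scene"):
    im=optics.get_image(n); cv2.imwrite(f"pics/{n}5.png",im)
    m=mask(im,(0,130,50),(8,255,255))|mask(im,(172,130,50),(180,255,255)); k=big(m); print(n,cv2.contourArea(k),cv2.boundingRect(k))
go((488,-88,30),271.95)
X=np.array([-.034,.9994,0])
p=s["position"]; o=p+167*X; 
for z in(20,25): 
    o[2]=z; print(proj("scene",scoop(o,91.95)),proj("top",scoop(o,91.95)))
E
```

```text
[-0.275  0.031  0.014] 58.84544849395752 [-0.13   1.243 -2.038]
top 276.5 (247, 222, 38, 10)
scene 1261.5 (345, 162, 43, 47)
pos [487.86  -95.91   47.431] F [ 0.923 -1.067 -3.117] w 19.289511897380446 xang -88.03577150930501 tilt [-0.042 -0.002] t 7.55
slide [-7.165 -0.367 17.747]
dr [-0.018  0.3    0.001]
[[395.692 180.785]
 [387.112 214.971]
 [357.37  164.063]
 [345.239 196.671]] [[238.757 283.572]
 [239.629 223.074]
 [282.901 284.543]
 [283.174 221.845]]
[[395.871 179.437]
 [387.285 213.587]
 [357.458 162.677]
 [345.303 195.241]] [[238.398 283.698]
 [239.279 222.936]
 [282.729 284.679]
 [283.006 221.698]]
```

>>> step_arm(
  motion=[
    {"slide": [0,0,6],"dr": [0,0,0],"jaw": 10},
    {"slide": [0,0,14],"dr": [0,0,0],"jaw": 10},
    {"slide": [0,0,21],"dr": [0,0,0],"jaw": 10},
    {"slide": [0,0,26],"dr": [0,0,0],"jaw": 10},
    {"slide": [0,0,29],"dr": [0,0,0],"jaw": 10},
    {"slide": [0,0,31],"dr": [0,0,0],"jaw": 10},
    {"slide": [0,0,32],"dr": [0,0,0],"jaw": 10},
    {"slide": [0,0,32],"dr": [0,0,0],"jaw": 10},
  ],
)

```text
clock: 8.55
position: [487.9, -94.9, 15.1]
ee_rot: [0.719, -0.695, -0.014, -0.015]
contact_force: [-0.2, 0.6, -2.2]
gripper_width: 19.6
grasp_force: 58.8
```

```bash
python3 - <<'E'
from h import *
s=arm.read_state(); print(s["wrist_torque"],s["contact_force"])
go((487.9,-88,14),271.95)
im=optics.get_image("scene"); cv2.imwrite("pics/s6.png",im)
X=np.array([-.034,.9994,0])
o=s["position"]+167*X
for z in(0,5,10): o[2]=z; print(z,proj("scene",scoop(o,91.95)).ravel())
# cream lip mask near it
m=mask(im,(0,0,90),(180,70,255),(370,165,405,235)); k=big(m); print(cv2.contourArea(k),cv2.boundingRect(k),cv2.approxPolyDP(k,3,True).reshape(-1,2).tolist())
m=mask(im,(0,130,50),(8,255,255))|mask(im,(172,130,50),(180,255,255)); k=big(m);print(cv2.boundingRect(k),cv2.approxPolyDP(k,3,True).reshape(-1,2).tolist())
E
```

```text
[-0.428  0.01   0.021] [-0.206  0.622 -2.231]
pos [487.925 -94.916  15.147] F [-0.206  0.622 -2.231] w 19.588377524198815 xang -88.08984475257222 tilt [-0.042 -0.002] t 8.55
slide [-6.859 -0.202  1.436]
dr [-0.015  0.3   -0.005]
0 [394.761 186.261 386.181 220.613 356.786 169.687 344.721 202.49 ]
5 [394.936 184.939 386.35  219.258 356.871 168.326 344.783 201.088]
10 [395.112 183.61  386.519 217.895 356.957 166.959 344.845 199.68 ]
250.0 (378, 185, 17, 36) [[391, 185], [386, 187], [380, 219], [386, 219], [394, 188]]
(345, 171, 42, 47) [[357, 171], [353, 190], [349, 191], [352, 194], [348, 202], [348, 197], [345, 199], [345, 211], [376, 217], [386, 176]]
```

>>> step_arm(
  motion=[
    {"slide": [0,0,0.5],"dr": [0,0,0],"jaw": 10},
    {"slide": [0,0,1],"dr": [0,0,0],"jaw": 10},
    {"slide": [0,0,1.5],"dr": [0,0,0],"jaw": 10},
    {"slide": [0,0,2],"dr": [0,0,0],"jaw": 10},
    {"slide": [0,0,2],"dr": [0,0,0],"jaw": 10},
    {"slide": [0,0,2.5],"dr": [0,0,0],"jaw": 10},
    {"slide": [0,0,2.5],"dr": [0,0,0],"jaw": 10},
    {"slide": [0,0,2.5],"dr": [0,0,0],"jaw": 10},
  ],
)

```text
clock: 9.6
position: [487.9, -94.9, 12.6]
ee_rot: [0.719, -0.695, -0.014, -0.015]
contact_force: [0.4, -0.9, -1.4]
gripper_width: 19.4
grasp_force: 59.0
```

```bash
python3 - <<'E'
from h import *
s=arm.read_state(); print(s["wrist_torque"],s["contact_force"],s["position"])
E
```

```text
[-0.499 -0.004 -0.043] [ 0.386 -0.887 -1.397] [487.901 -94.874  12.633]
```

>>> step_arm(
  motion=[
    {"slide": [0,0,0.5],"dr": [0,0.05,0],"jaw": 10},
    {"slide": [0,0,0.5],"dr": [0,0.1,0],"jaw": 10},
    {"slide": [0,0,1],"dr": [0,0.15,0],"jaw": 10},
    {"slide": [0,0,1],"dr": [0,0.15,0],"jaw": 10},
    {"slide": [0,0,1],"dr": [0,0.15,0],"jaw": 10},
    {"slide": [0,0,1],"dr": [0,0.15,0],"jaw": 10},
    {"slide": [0,0,1],"dr": [0,0.15,0],"jaw": 10},
    {"slide": [0,0,1],"dr": [0,0.15,0],"jaw": 10},
  ],
)

```text
clock: 10.6
position: [488.0, -94.8, 11.6]
ee_rot: [0.719, -0.695, -0.007, -0.008]
contact_force: [-0.3, -2.2, 0.9]
gripper_width: 19.7
grasp_force: 59.3
```

```bash
python3 - <<'E'
from h import *
for i in range(3):
    s=arm.read_state(); print(s["wrist_torque"],s["contact_force"],s["position"]); im=optics.get_image("scene")
cv2.imwrite("pics/s7.png",im)
m=mask(im,(0,0,90),(180,70,255),(370,165,405,235)); k=big(m); print(cv2.contourArea(k),cv2.boundingRect(k),cv2.approxPolyDP(k,3,True).reshape(-1,2).tolist())
m=mask(im,(0,130,50),(8,255,255))|mask(im,(172,130,50),(180,255,255)); k=big(m);print(cv2.boundingRect(k),cv2.approxPolyDP(k,3,True).reshape(-1,2).tolist())
E
```

```text
[-0.577 -0.11   0.028] [-0.272 -2.159  0.876] [487.992 -94.81   11.581]
[-0.59  -0.102 -0.011] [ 0.059 -1.742  1.547] [487.988 -94.814  11.587]
[-0.58  -0.171 -0.069] [ 0.187 -2.101  0.674] [488.011 -94.799  11.585]
255.0 (379, 184, 17, 36) [[393, 185], [387, 186], [381, 219], [387, 218]]
(345, 172, 43, 46) [[357, 172], [351, 189], [354, 191], [350, 192], [353, 194], [348, 194], [348, 203], [347, 198], [345, 201], [348, 212], [354, 206], [353, 213], [357, 208], [356, 214], [377, 217], [387, 176]]
```

Lip contact with the table is confirmed (~3.5 N support). Now I insert, compensating for the tool tilt.

>>> step_arm(
  motion=[
    {"slide": [-4,0,0.1],"dr": [0,0,0],"jaw": 10},
    {"slide": [-14,0,0.3],"dr": [0,0,0],"jaw": 10},
    {"slide": [-26,0,0.6],"dr": [0,0,0],"jaw": 10},
    {"slide": [-38,0,0.8],"dr": [0,0,0],"jaw": 10},
    {"slide": [-48,0,1],"dr": [0,0,0],"jaw": 10},
    {"slide": [-56,0,1.2],"dr": [0,0,0],"jaw": 10},
    {"slide": [-60,0,1.3],"dr": [0,0,0],"jaw": 10},
    {"slide": [-60,0,1.3],"dr": [0,0,0],"jaw": 10},
  ],
)

```text
clock: 11.75
position: [485.7, -34.2, 11.3]
ee_rot: [0.719, -0.695, -0.007, -0.008]
contact_force: [-0.7, 1.1, -0.6]
gripper_width: 19.3
grasp_force: 59.2
```

```bash
cat > chk.py <<'E'
from h import *
s=arm.read_state(); p=s["position"]; d=p[:2]-[495.7,154.1]
print("tq",s["wrist_torque"],"F",s["contact_force"],"pos",p,"lip xr",d@[-.034,.9994]+228,"yr",d@[-.9994,-.034],"w",s["gripper_width"],s["clock"])
im=optics.get_image("top")
E
python3 - <<'E'
exec(open("chk.py").read())
cv2.imwrite("pics/t8.png",im); a=cv2.imread("pics/top0.png")
A=cv2.absdiff(a,im)[225:280,180:215].mean(2); print(A.mean(),A.max())
E
```

```text
tq [0.386 0.084 0.025] F [-0.683  1.066 -0.647] pos [485.741 -34.159  11.319] lip xr 40.19244720950226 yr 16.354092983955915 w 19.318291566885115 11.75
21.80329004329004 88.0
```

>>> step_arm(
  motion=[
    {"slide": [-4,0,0.4],"dr": [0,0,0],"jaw": 10},
    {"slide": [-12,0,0.7],"dr": [0,0,0],"jaw": 10},
    {"slide": [-22,0,1],"dr": [0,0,0],"jaw": 10},
    {"slide": [-32,0,1.2],"dr": [0,0,0],"jaw": 10},
    {"slide": [-42,0,1.4],"dr": [0,0,0],"jaw": 10},
    {"slide": [-52,0,1.6],"dr": [0,0,0],"jaw": 10},
    {"slide": [-60,0,1.8],"dr": [0,0,0],"jaw": 10},
    {"slide": [-65,0,1.9],"dr": [0,0,0],"jaw": 10},
  ],
)

```text
clock: 12.8
position: [483.4, 30.4, 11.2]
ee_rot: [0.719, -0.695, -0.007, -0.007]
contact_force: [-0.2, -6.6, 4.7]
gripper_width: 19.7
grasp_force: 59.8
```

```bash
python3 chk.py
```

```text
tq [-1.967 -0.087  0.029] F [-0.21  -6.629  4.722] pos [483.36   30.378  11.15 ] lip xr 104.77192947053207 yr 16.539537784845407 w 19.712209653925623 12.8
```

>>> step_arm(
  motion=[
    {"slide": [-3,0,0.1],"dr": [0,0,0],"jaw": 10},
    {"slide": [-8,0,0.2],"dr": [0,0,0],"jaw": 10},
    {"slide": [-13,0,0.3],"dr": [0,0,0],"jaw": 10},
    {"slide": [-18,0,0.4],"dr": [0,0,0],"jaw": 10},
    {"slide": [-23,0,0.5],"dr": [0,0,0],"jaw": 10},
    {"slide": [-28,0,0.6],"dr": [0,0,0],"jaw": 10},
    {"slide": [-33,0,0.7],"dr": [0,0,0],"jaw": 10},
    {"slide": [-36,0,0.8],"dr": [0,0,0],"jaw": 10},
  ],
)

```text
clock: 13.85
position: [481.7, 64.4, 11.6]
ee_rot: [0.719, -0.695, -0.007, -0.006]
contact_force: [0.6, -12.5, 10.0]
gripper_width: 19.5
grasp_force: 60.4
```

```bash
python3 chk.py
```

```text
tq [-3.994 -0.209 -0.015] F [  0.604 -12.532  10.015] pos [481.679  64.369  11.625] lip xr 138.79960349807126 yr 17.06388961024483 w 19.45610393317046 13.85
```

>>> step_arm(
  motion=[
    {"slide": [-1,0,-0.2],"dr": [0,0,0],"jaw": 10},
    {"slide": [-2,0,-0.4],"dr": [0,0,0],"jaw": 10},
    {"slide": [-3,0,-0.6],"dr": [0,0,0],"jaw": 10},
    {"slide": [-4,0,-0.6],"dr": [0,0,0],"jaw": 10},
    {"slide": [-5,0,-0.6],"dr": [0,0,0],"jaw": 10},
    {"slide": [-6,0,-0.6],"dr": [0,0,0],"jaw": 10},
    {"slide": [-7,0,-0.6],"dr": [0,0,0],"jaw": 10},
    {"slide": [-7,0,-0.6],"dr": [0,0,0],"jaw": 10},
  ],
)

```text
clock: 14.9
position: [481.3, 71.5, 12.1]
ee_rot: [0.719, -0.695, -0.007, -0.006]
contact_force: [0.5, -11.8, 8.0]
gripper_width: 19.3
grasp_force: 60.2
```

```bash
python3 - <<'E'
exec(open("chk.py").read())
sc=optics.get_image("scene")
a=cv2.resize(im[170:330,140:300],(480,480),interpolation=cv2.INTER_CUBIC);b=cv2.resize(sc[140:260,370:480],(320,349),interpolation=cv2.INTER_CUBIC)
o=np.zeros((480,800,3),np.uint8);o[:,:480]=a;o[:349,480:]=b;cv2.imwrite("pics/v9.png",o)
E
```

```text
tq [-3.418 -0.17  -0.04 ] F [  0.458 -11.773   8.029] pos [481.267  71.512  12.089] lip xr 145.9520209455881 yr 17.232540827994935 w 19.345655619383475 14.9
```

View pics/v9.png

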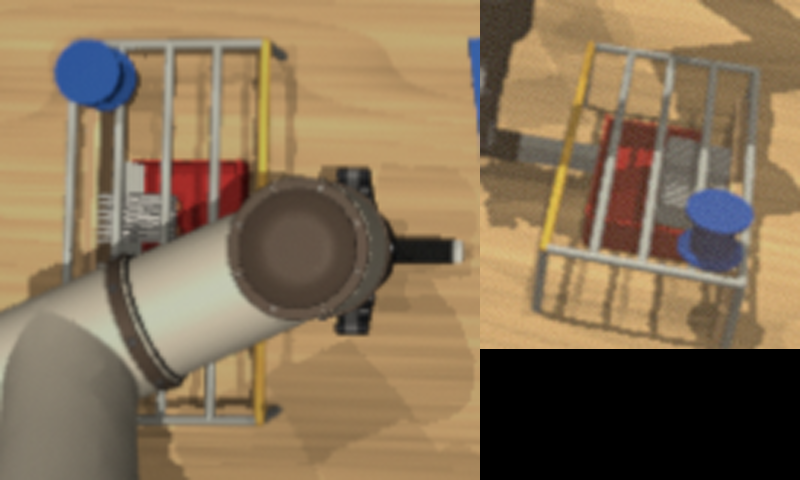

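The view shows both sinks against the backstop with the lip at crop (128,180), under most of their length but ~12 mm short of the backstop. I'll check the number, then push on.

```bash
python3 - <<'E'
from h import *
p=plane(cam("top"),[(140+128/3,170+180/3),(140+248/3,170+170/3)],1); d=p[:,:2]-[495.7,154.1]; print(d@[-.034,.9994])
p=plane(cam("top"),[(140+97/3,170+215/3)],36); d=p[:,:2]-[495.7,154.1]; print(d@[-.034,.9994])
p=plane(cam("top"),[(140+105/3,170+140/3)],40); d=p[:,:2]-[495.7,154.1]; print(d@[-.034,.9994])
E
```

```text
[134.781  27.525]
[149.921]
[143.698]
```

>>> step_arm(
  motion=[
    {"slide": [-1,0,0],"dr": [0,0,0],"jaw": 10},
    {"slide": [-2,0,0],"dr": [0,0,0],"jaw": 10},
    {"slide": [-3,0,0],"dr": [0,0,0],"jaw": 10},
    {"slide": [-4,0,0],"dr": [0,0,0],"jaw": 10},
    {"slide": [-4.5,0,0],"dr": [0,0,0],"jaw": 10},
    {"slide": [-5,0,0],"dr": [0,0,0],"jaw": 10},
    {"slide": [-5,0,0],"dr": [0,0,0],"jaw": 10},
    {"slide": [-5,0,0],"dr": [0,0,0],"jaw": 10},
  ],
)

```text
clock: 16.0
position: [481.0, 76.1, 12.2]
ee_rot: [0.719, -0.695, -0.007, -0.006]
contact_force: [1.1, -12.9, 8.1]
gripper_width: 19.8
grasp_force: 60.3
```

```bash
python3 chk.py
```

```text
tq [-3.911 -0.217 -0.064] F [  1.091 -12.933   8.145] pos [480.976  76.089  12.229] lip xr 150.53621637938357 yr 17.367994923308583 w 19.773260654003778 16.0
```

>>> step_arm(
  motion=[
    {"slide": [-1,0,0],"dr": [0,0,0],"jaw": 10},
    {"slide": [-2,0,0],"dr": [0,0,0],"jaw": 10},
    {"slide": [-3,0,0],"dr": [0,0,0],"jaw": 10},
    {"slide": [-4,0,0],"dr": [0,0,0],"jaw": 10},
    {"slide": [-5,0,0],"dr": [0,0,0],"jaw": 10},
    {"slide": [-6,0,0],"dr": [0,0,0],"jaw": 10},
    {"slide": [-7,0,0],"dr": [0,0,0],"jaw": 10},
    {"slide": [-7,0,0],"dr": [0,0,0],"jaw": 10},
  ],
)

```text
clock: 17.05
position: [480.4, 77.4, 12.3]
ee_rot: [0.719, -0.695, -0.005, -0.002]
contact_force: [10.1, -38.6, 7.9]
gripper_width: 19.6
grasp_force: 60.3
```

```bash
cat > col.py <<'E'
exec(open("chk.py").read())
# profile along the row strip above sinks: lip edge (cream start) in the top view; heel/cap end
for r in (228,230,232):
    print(r,[int(v) for v in im[r,172:200].max(1)],[int(v) for v in cv2.cvtColor(im[r:r+1,172:200],cv2.COLOR_BGR2HSV)[0,:,1]])
m=mask(im,(0,0,150),(180,60,255),(285,240,310,262)); ys,xs=np.where(m); print("cap",xs.min() if len(xs) else None,xs.max() if len(xs) else None)
E
python3 col.py; cat >/dev/null
```

```text
tq [-11.391  -3.117  -0.067] F [ 10.124 -38.596   7.917] pos [480.424  77.397  12.326] lip xr 151.86200582482005 yr 17.875059697298937 w 19.60040990060519 17.05
228 [144, 97, 86, 90, 92, 108, 158, 167, 134, 121, 165, 175, 172, 170, 159, 153, 137, 124, 124, 132, 153, 158, 169, 180, 141, 122, 154, 153] [89, 105, 110, 110, 103, 47, 26, 24, 23, 23, 23, 25, 24, 32, 149, 192, 192, 193, 193, 195, 183, 121, 30, 21, 38, 150, 190, 193]
230 [139, 92, 86, 91, 93, 110, 159, 165, 127, 118, 164, 173, 172, 171, 161, 161, 154, 126, 124, 133, 158, 160, 167, 179, 148, 143, 161, 164] [90, 103, 110, 109, 99, 44, 26, 25, 24, 22, 23, 22, 24, 33, 150, 192, 192, 196, 193, 192, 186, 123, 29, 21, 48, 159, 192, 193]
232 [144, 96, 86, 90, 92, 114, 161, 164, 123, 117, 163, 173, 171, 158, 161, 162, 156, 128, 124, 132, 152, 144, 166, 179, 146, 142, 160, 163] [87, 104, 110, 108, 100, 45, 24, 25, 23, 24, 22, 24, 24, 39, 158, 192, 193, 191, 193, 193, 183, 106, 28, 23, 47, 158, 191, 191]
cap 289 304
```

The lip has reached the backstop (38 N). I'll relieve it and draw out gently.

>>> step_arm(
  motion=[
    {"slide": [2,0,0],"dr": [0,0,0],"jaw": 10},
    {"slide": [4,0,0],"dr": [0,0,0],"jaw": 10},
    {"slide": [6,0,-0.3],"dr": [0,0,0],"jaw": 10},
    {"slide": [8,0,-0.5],"dr": [0,0,0],"jaw": 10},
    {"slide": [10,0,-0.8],"dr": [0,0,0],"jaw": 10},
    {"slide": [13,0,-1],"dr": [0,0,0],"jaw": 10},
    {"slide": [17,0,-1.1],"dr": [0,0,0],"jaw": 10},
    {"slide": [22,0,-1.2],"dr": [0,0,0],"jaw": 10},
  ],
)

```text
clock: 18.1
position: [482.9, 63.4, 12.6]
ee_rot: [0.719, -0.695, -0.007, -0.008]
contact_force: [0.5, 3.3, -0.2]
gripper_width: 19.6
grasp_force: 59.2
```

```bash
cat >> chk.py <<'E'
M=R.from_quat(s["ee_rot"]).as_matrix(); print("tilt",M[2,:2],"xang",np.degrees(np.arctan2(M[1,0],M[0,0])))
E
python3 chk.py
```

```text
tq [ 0.726  0.028 -0.022] F [ 0.467  3.278 -0.241] pos [482.94   63.367  12.614] lip xr 137.75526078259966 yr 15.837278746610094 w 19.620758126087914 18.1
tilt [-0.021 -0.002] xang -88.07952825502922
```

>>> step_arm(
  motion=[
    {"slide": [4,0,-0.1],"dr": [0,0,0],"jaw": 10},
    {"slide": [11,0,-0.2],"dr": [0,0,0],"jaw": 10},
    {"slide": [20,0,-0.4],"dr": [0,0,0],"jaw": 10},
    {"slide": [31,0,-0.6],"dr": [0,0,0],"jaw": 10},
    {"slide": [43,0,-0.9],"dr": [0,0,0],"jaw": 10},
    {"slide": [55,0,-1.1],"dr": [0,0,0],"jaw": 10},
    {"slide": [67,0,-1.4],"dr": [0,0,0],"jaw": 10},
    {"slide": [79,0,-1.6],"dr": [0,0,0],"jaw": 10},
  ],
)

```text
clock: 19.15
position: [485.1, -16.8, 12.6]
ee_rot: [0.719, -0.695, -0.007, -0.008]
contact_force: [-0.8, 2.7, 0.8]
gripper_width: 19.3
grasp_force: 59.2
```

>>> step_arm(
  motion=[
    {"slide": [12,0,-0.2],"dr": [0,0,0],"jaw": 10},
    {"slide": [24,0,-0.5],"dr": [0,0,0],"jaw": 10},
    {"slide": [36,0,-0.7],"dr": [0,0,0],"jaw": 10},
    {"slide": [48,0,-1],"dr": [0,0,0],"jaw": 10},
    {"slide": [60,0,-1.2],"dr": [0,0,0],"jaw": 10},
    {"slide": [70,0,-1.4],"dr": [0,0,0],"jaw": 10},
    {"slide": [77,0,-1.6],"dr": [0,0,0],"jaw": 10},
    {"slide": [80,0,-1.7],"dr": [0,0,0],"jaw": 10},
  ],
)

```text
clock: 20.15
position: [487.7, -96.3, 12.6]
ee_rot: [0.719, -0.695, -0.007, -0.008]
contact_force: [1.0, 3.1, -0.1]
gripper_width: 19.6
grasp_force: 59.2
```

```bash
python3 - <<'E'
exec(open("chk.py").read())
cv2.imwrite("pics/t10.png",im); sc=optics.get_image("scene"); cv2.imwrite("pics/s10.png",sc)
# scoop footprint predicted & grey in it (scene, z=36 tops)
X=np.array([-.034,.9994,0]);o=p+168*X;o[2]=0
print(proj("scene",scoop(o,91.95)).ravel(), proj("top",scoop(o,91.95)).ravel())
m=mask(sc,(0,0,90),(180,60,255),(345,150,405,225)); 
for k in cv2.findContours(m,cv2.RETR_EXTERNAL,cv2.CHAIN_APPROX_NONE)[0]:
    if cv2.contourArea(k)>15: print(cv2.contourArea(k),cv2.boundingRect(k))
# sinks left under shelf? compare with scene region of shelf interior
E
```

```text
tq [ 0.787 -0.024  0.   ] F [ 1.036  3.074 -0.141] pos [487.75  -96.256  12.575] lip xr -21.935888608427945 yr 16.457578571574974 w 19.644071347831773 20.15
tilt [-0.021 -0.002] xang -88.12356085346927
[394.66  186.198 386.072 220.538 356.692 169.626 344.621 202.418] [240.495 282.821 241.33  223.36  283.917 283.744 284.171 222.162]
61.5 (378, 210, 10, 10)
32.0 (345, 180, 6, 9)
584.5 (366, 178, 28, 31)
```

```bash
python3 - <<'E'
exec(open("chk.py").read())
X=np.array([-.034,.9994,0]);Y=np.array([-.9994,-.034,0]);o=p+168*X;o[2]=0
for cx in(20,27,35,43,60):
    q=proj("scene",np.array([o+X*(cx+a)+Y*(b)+[0,0,36] for a in(-33,33) for b in(-50,50)])); print(cx,q.min(0),q.max(0))
im=cv2.imread("pics/t10.png")
m=mask(im,(0,0,60),(180,60,255),(235,215,300,290));print(proj("top",np.array([o+X*(cx+a)+Y*b+[0,0,36] for cx in(27,) for a in(-33,33) for b in(-50,50)])))
ks=[k for k in cv2.findContours(m,cv2.RETR_EXTERNAL,cv2.CHAIN_APPROX_NONE)[0] if cv2.contourArea(k)>10]
print([(cv2.contourArea(k),cv2.boundingRect(k)) for k in ks])
sc=cv2.imread("pics/s10.png"); a=cv2.imread("pics/scene0.png")
E
```

```text
tq [-0.319  0.139 -0.013] F [-0.951 -0.576  1.168] pos [487.769 -96.376  12.737] lip xr -22.055947094049912 yr 16.442424480178712 w 19.828286734943568 20.25
tilt [-0.02  -0.001] xang -88.09528069416196
20 [362.493 178.083] [392.028 203.583]
27 [364.998 178.475] [394.456 204.034]
35 [367.87  178.924] [397.237 204.55 ]
43 [370.749 179.374] [400.025 205.067]
60 [376.894 180.334] [405.975 206.172]
[[264.351 233.19 ]
 [264.006 272.576]
 [238.707 233.255]
 [238.131 272.586]]
[(976.0, (275, 234, 25, 45)), (1918.0, (235, 224, 39, 66))]
```

Both sinks are in the pan at scoop x ≈ 27-30 mm. I lift with a nose-up pitch.

>>> step_arm(
  motion=[
    {"slide": [0,0,-1],"dr": [0,-0.1,0],"jaw": 10},
    {"slide": [0,0,-3],"dr": [0,-0.2,0],"jaw": 10},
    {"slide": [0,0,-6],"dr": [0,-0.3,0],"jaw": 10},
    {"slide": [0,0,-10],"dr": [0,-0.4,0],"jaw": 10},
    {"slide": [0,0,-14],"dr": [0,-0.5,0],"jaw": 10},
    {"slide": [0,0,-18],"dr": [0,-0.5,0],"jaw": 10},
    {"slide": [0,0,-20],"dr": [0,-0.5,0],"jaw": 10},
    {"slide": [0,0,-20],"dr": [0,-0.5,0],"jaw": 10},
  ],
)

```text
clock: 21.3
position: [487.8, -96.3, 32.8]
ee_rot: [0.718, -0.694, -0.032, -0.032]
contact_force: [-0.8, -1.0, -3.1]
gripper_width: 19.8
grasp_force: 58.8
```

```bash
python3 - <<'E'
exec(open("chk.py").read())
a=cv2.imread("pics/s10.png",0); b=cv2.cvtColor(optics.get_image("scene"),cv2.COLOR_BGR2GRAY)
for n,(x,y) in dict(lipR=(385,216),lipL=(393,189),heelL=(358,172),heelR=(347,205),cap=(300,176)).items():
    t=cv2.matchTemplate(b[y-18:y+9,x-9:x+10],a[y-6:y+7,x-6:x+7],cv2.TM_CCOEFF_NORMED)
    i=np.unravel_index(t.argmax(),t.shape); print(n,t.max().round(3),"drow",i[0]-12,"dcol",i[1]-3,t[max(0,i[0]-1):i[0]+2,i[1]])
E
```

```text
tq [-0.943  0.045  0.101] F [-0.767 -1.032 -3.057] pos [487.79  -96.349  32.817] lip xr -22.02934036262252 yr 16.420327710541873 w 19.847669319995127 21.3
tilt [-0.09  -0.002] xang -88.06655458711671
lipR 0.616 drow -2 dcol -3 [0.608 0.616 0.567]
lipL 0.839 drow -1 dcol -3 [0.826 0.839 0.785]
heelL 0.98 drow -2 dcol -2 [0.976 0.98  0.909]
heelR 0.942 drow -1 dcol -3 [0.897 0.942 0.909]
cap 0.875 drow -8 dcol -3 [0.692 0.875 0.79 ]
```

>>> step_arm(
  motion=[
    {"slide": [0,0,-1],"dr": [0,-0.1,0],"jaw": 10},
    {"slide": [0,0,-3],"dr": [0,-0.2,0],"jaw": 10},
    {"slide": [0,0,-5],"dr": [0,-0.3,0],"jaw": 10},
    {"slide": [0,0,-7],"dr": [0,-0.4,0],"jaw": 10},
    {"slide": [0,0,-9],"dr": [0,-0.5,0],"jaw": 10},
    {"slide": [0,0,-10],"dr": [0,-0.6,0],"jaw": 10},
    {"slide": [0,0,-10],"dr": [0,-0.6,0],"jaw": 10},
    {"slide": [0,0,-10],"dr": [0,-0.6,0],"jaw": 10},
  ],
)

```text
clock: 22.4
position: [487.8, -97.4, 42.6]
ee_rot: [0.716, -0.693, -0.062, -0.061]
contact_force: [-0.7, -0.9, -3.3]
gripper_width: 19.1
grasp_force: 58.8
```

```bash
cat > tl.py <<'E'
exec(open("chk.py").read())
a=cv2.imread("pics/s10.png",0); g=optics.get_image("scene"); b=cv2.cvtColor(g,cv2.COLOR_BGR2GRAY); cv2.imwrite("pics/last.png",g)
for n,(x,y) in dict(lipR=(385,216),lipL=(393,189),heelL=(358,172),heelR=(347,205),cap=(300,176)).items():
    t=cv2.matchTemplate(b[y-24:y+9,x-11:x+12],a[y-6:y+7,x-6:x+7],cv2.TM_CCOEFF_NORMED)
    i=np.unravel_index(t.argmax(),t.shape); print(n,t.max().round(3),"drow",i[0]-18,"dcol",i[1]-5,t[max(0,i[0]-1):i[0]+2,i[1]])
m=mask(g,(0,0,90),(180,60,255),(345,130,405,225))
print([(cv2.contourArea(k),cv2.boundingRect(k)) for k in cv2.findContours(m,cv2.RETR_EXTERNAL,cv2.CHAIN_APPROX_NONE)[0] if cv2.contourArea(k)>15])
E
python3 tl.py
```

```text
tq [-1.12   0.081  0.109] F [-0.715 -0.88  -3.347] pos [487.841 -97.4    42.584] lip xr -23.081453960649867 yr 16.405697555126615 w 19.069968344645954 22.4
tilt [-0.173 -0.002] xang -88.07552024341969
lipR 0.537 drow -3 dcol -5 [0.537 0.537 0.493]
lipL 0.572 drow -1 dcol -4 [0.521 0.572 0.548]
heelL 0.966 drow -4 dcol -4 [0.888 0.966 0.949]
heelR 0.862 drow -5 dcol -5 [0.857 0.862 0.854]
cap 0.795 drow -11 dcol -5 [0.704 0.795 0.56 ]
[(54.5, (372, 209, 9, 10)), (554.0, (361, 176, 28, 32))]
```

The lip is still resting on the table, because the grip acts as a weak pivot under the load. The scoop is nose-down about 0.13 rad and the sinks haven't shifted. I'll drag it like a sled, heel raised and lip trailing, so it climbs the 2 mm mat edge.

```bash
python3 - <<'E'
from h import *
p=arm.read_state()["position"]
go(p+[0,0,-15]); go(p+[71,0,-15])
M=R.from_quat(arm.read_state()["ee_rot"]).as_matrix(); print("dy-100",M.T@[0,-100,0],"dz",M.T@[0,0,10])
E
```

```text
pos [487.86  -97.284  42.59 ] F [-0.591 -1.58  -3.2  ] w 19.141010475742245 xang -88.06934066146937 tilt [-0.173 -0.002] t 22.5
slide [ 2.599  0.027 14.773]
pos [487.86  -97.284  42.59 ] F [-0.591 -1.58  -3.2  ] w 19.141010475742245 xang -88.06934066146937 tilt [-0.173 -0.002] t 22.5
slide [  4.955 -70.933  14.49 ]
dy-100 [ 98.432   3.337 -17.322] dz [-1.733 -0.018 -9.849]
```

>>> step_arm(
  motion=[
    {"slide": [1,-2,4],"dr": [0,0,0],"jaw": 10},
    {"slide": [2,-8,9],"dr": [0,0,0],"jaw": 10},
    {"slide": [3,-18,13],"dr": [0,0,0],"jaw": 10},
    {"slide": [3.5,-30,14.5],"dr": [0,0,0],"jaw": 10},
    {"slide": [4,-44,14.5],"dr": [0,0,0],"jaw": 10},
    {"slide": [4.5,-57,14.5],"dr": [0,0,0],"jaw": 10},
    {"slide": [5,-67,14.5],"dr": [0,0,0],"jaw": 10},
    {"slide": [5,-71,14.5],"dr": [0,0,0],"jaw": 10},
  ],
)

```text
clock: 23.5
position: [559.7, -97.2, 27.5]
ee_rot: [0.716, -0.693, -0.062, -0.061]
contact_force: [-1.6, -0.1, -2.0]
gripper_width: 19.4
grasp_force: 59.8
```

```bash
cat > ov.py <<'E'
exec(open("chk.py").read())
import sys
pitch=float(sys.argv[1]); g=optics.get_image("scene"); cv2.imwrite("pics/last.png",g)
X=np.array([-.034,.9994,0]);Y=np.array([-.9994,-.034,0]);o=p+168*X;o[2]=float(sys.argv[2])
q=proj("scene",scoop(o,91.95,pitch)); print("pred lipL lipR heelL heelR",q.ravel())
m=mask(g,(0,130,50),(8,255,255))|mask(g,(172,130,50),(180,255,255)); x,y,w,h=cv2.boundingRect(np.vstack([k for k in cv2.findContours(m,0,2)[0] if cv2.contourArea(k)>60])); print("red box",x,y,x+w,y+h)
x0,y0=q.min(0).astype(int)-6;x1,y1=q.max(0).astype(int)+6
m=mask(g,(0,0,90),(180,60,255),(x0,y0,x1,y1))
print("grey",[(cv2.contourArea(k),cv2.boundingRect(k)) for k in cv2.findContours(m,0,2)[0] if cv2.contourArea(k)>15])
for cx in(20,27,35,43):
    r=proj("scene",np.array([o+X*(cx+a)+Y*b+[0,0,36-np.sin(pitch)*(168+cx+a)] for a in(-33,33) for b in(-50,50)])); print(cx,r.min(0),r.max(0))
E
python3 ov.py 0.06 13
```

```text
tq [-0.731  0.478  0.374] F [-1.569 -0.062 -1.964] pos [559.659 -97.226  27.525] lip xr -25.349698289739223 yr -55.375749061381754 w 19.408597706270285 23.5
tilt [-0.174 -0.002] xang -88.07741842993187
pred lipL lipR heelL heelR [388.71  200.998 379.184 238.228 350.214 181.994 336.951 217.522]
red box 334 183 378 235
grey [(38.5, (330, 232, 5, 12)), (65.5, (368, 226, 10, 11)), (23.0, (388, 225, 6, 19)), (631.0, (356, 191, 29, 34)), (81.0, (330, 188, 11, 18))]
20 [355.846 191.91 ] [386.831 220.715]
27 [358.449 192.452] [389.338 221.325]
35 [361.429 193.072] [392.208 222.024]
43 [364.417 193.694] [395.084 222.725]
```

>>> step_arm(
  motion=[
    {"slide": [4,0.1,-0.7],"dr": [0,0,0],"jaw": 10},
    {"slide": [12,0.4,-2.1],"dr": [0,0,0],"jaw": 10},
    {"slide": [23,0.8,-4],"dr": [0,0,0],"jaw": 10},
    {"slide": [36,1.2,-6.3],"dr": [0,0,0],"jaw": 10},
    {"slide": [50,1.7,-8.8],"dr": [0,0,0],"jaw": 10},
    {"slide": [64,2.2,-11.3],"dr": [0,0,0],"jaw": 10},
    {"slide": [78,2.6,-13.7],"dr": [0,0,0],"jaw": 10},
    {"slide": [92,3.1,-16.2],"dr": [0,0,0],"jaw": 10},
  ],
)

```text
clock: 24.6
position: [558.9, -191.7, 27.5]
ee_rot: [0.716, -0.693, -0.062, -0.061]
contact_force: [0.0, 1.6, -2.0]
gripper_width: 19.2
grasp_force: 59.7
```

>>> step_arm(
  motion=[
    {"slide": [14,0.5,-2.5],"dr": [0,0,0],"jaw": 10},
    {"slide": [28,0.9,-4.9],"dr": [0,0,0],"jaw": 10},
    {"slide": [42,1.4,-7.4],"dr": [0,0,0],"jaw": 10},
    {"slide": [56,1.9,-9.9],"dr": [0,0,0],"jaw": 10},
    {"slide": [70,2.4,-12.3],"dr": [0,0,0],"jaw": 10},
    {"slide": [84,2.8,-14.8],"dr": [0,0,0],"jaw": 10},
    {"slide": [98,3.3,-17.2],"dr": [0,0,0],"jaw": 10},
    {"slide": [108,3.6,-19],"dr": [0,0,0],"jaw": 10},
  ],
)

```text
clock: 25.6
position: [558.9, -301.4, 27.4]
ee_rot: [0.716, -0.693, -0.062, -0.061]
contact_force: [0.3, 0.9, -2.3]
gripper_width: 19.3
grasp_force: 59.8
```

```bash
python3 ov.py 0.06 15
```

```text
tq [-0.201 -0.023 -0.032] F [ 0.301  0.876 -2.288] pos [ 558.876 -301.405   27.4  ] lip xr -229.3799295370295 yr -47.65118718609618 w 19.31379647828885 25.6
tilt [-0.174 -0.002] xang -88.10940189057773
pred lipL lipR heelL heelR [320.684 186.923 305.259 221.403 283.362 168.557 264.434 201.453]
red box 265 170 310 218
grey [(75.5, (294, 210, 12, 12)), (315.0, (258, 197, 23, 21)), (685.5, (284, 178, 34, 32)), (102.5, (258, 174, 14, 15))]
20 [283.414 177.838] [316.657 204.552]
27 [285.844 178.346] [319.004 205.122]
35 [288.627 178.929] [321.691 205.775]
43 [291.416 179.512] [324.385 206.429]
```

>>> step_arm(
  motion=[
    {"slide": [0.3,0,2],"dr": [0,0,0],"jaw": 10},
    {"slide": [0.7,0,4],"dr": [0,0,0],"jaw": 10},
    {"slide": [1.1,0,6],"dr": [0,0,0],"jaw": 10},
    {"slide": [1.4,0,8],"dr": [0,0,0],"jaw": 10},
    {"slide": [1.8,0,10],"dr": [0,0,0],"jaw": 10},
    {"slide": [2,0,11.5],"dr": [0,0,0],"jaw": 10},
    {"slide": [2.2,0,12.5],"dr": [0,0,0],"jaw": 10},
    {"slide": [2.2,0,12.5],"dr": [0,0,0],"jaw": 10},
  ],
)

```text
clock: 26.7
position: [559.2, -301.2, 15.9]
ee_rot: [0.716, -0.692, -0.061, -0.061]
contact_force: [-1.4, -3.9, 5.7]
gripper_width: 19.5
grasp_force: 61.1
```

```bash
python3 ov.py 0.0 2; python3 -c "print()"
```

```text
tq [-0.996  0.364  0.123] F [-1.433 -3.883  5.687] pos [ 559.248 -301.179   15.886] lip xr -229.1665157565434 yr -48.03023859700291 w 19.468965162787185 26.7
tilt [-0.172 -0.003] xang -88.0501922611546
pred lipL lipR heelL heelR [321.63  187.059 306.278 221.585 283.603 170.439 264.756 203.408]
red box 274 172 311 218
grey [(316.0, (258, 197, 23, 21)), (758.0, (285, 178, 34, 44)), (107.0, (258, 174, 16, 16))]
20 [283.513 178.942] [316.691 204.583]
27 [285.932 179.336] [319.039 205.036]
35 [288.703 179.787] [321.728 205.555]
43 [291.481 180.24 ] [324.425 206.075]
```

>>> step_arm(
  motion=[
    {"slide": [0,0,-0.5],"dr": [0,0,0],"jaw": 25},
    {"slide": [0,0,-0.5],"dr": [0,0,0],"jaw": 40},
    {"slide": [0,0,-0.5],"dr": [0,0,0],"jaw": 60},
    {"slide": [0,0,-0.5],"dr": [0,0,0],"jaw": 60},
    {"slide": [0,0,-0.5],"dr": [0,0,0],"jaw": 60},
    {"slide": [-2,0,-10],"dr": [0,0,0],"jaw": 60},
    {"slide": [-5,0,-30],"dr": [0,0,0],"jaw": 60},
    {"slide": [-10,0,-60],"dr": [0,0,0],"jaw": 60},
  ],
)

```text
clock: 27.8
position: [558.4, -300.8, 76.0]
ee_rot: [0.716, -0.693, -0.063, -0.061]
contact_force: [0.8, 0.0, 0.7]
gripper_width: 59.9
grasp_force: 0.0
```

>>> step_arm(
  motion=[
    {"slide": [-8,0,-45],"dr": [0,0,0],"jaw": 60},
    {"slide": [-15,0,-90],"dr": [0,0,0],"jaw": 60},
    {"slide": [-22,0,-130],"dr": [0,0,0],"jaw": 60},
    {"slide": [-25,20,-150],"dr": [0,0,0],"jaw": 60},
    {"slide": [-25,60,-150],"dr": [0,0,0],"jaw": 60},
    {"slide": [-25,100,-150],"dr": [0,0,0],"jaw": 60},
    {"slide": [-25,130,-150],"dr": [0,0,0],"jaw": 60},
    {"slide": [-25,140,-150],"dr": [0,0,0],"jaw": 60},
  ],
)

```text
clock: 28.8
position: [417.5, -307.1, 228.7]
ee_rot: [0.716, -0.693, -0.061, -0.061]
contact_force: [0.1, -0.3, -0.2]
gripper_width: 60.3
grasp_force: 0.0
```

Released and clear. I check the result numerically in the top and scene views.

```bash
python3 - <<'E'
from h import *
t=optics.get_image("top"); g=optics.get_image("scene"); cv2.imwrite("pics/tf.png",t);cv2.imwrite("pics/sf.png",g)
c=cam("top"); a0=cv2.imread("pics/top0.png")
b=(290,170,410,285)
m=mask(t,(0,130,50),(8,255,255),b)|mask(t,(172,130,50),(180,255,255),b)
pts=np.vstack([k for k in cv2.findContours(m,0,1)[0] if cv2.contourArea(k)>20]); print("red box px",cv2.boundingRect(pts))
r=cv2.minAreaRect(plane(c,pts[:,0],20)[:,:2].astype(np.float32)); print("red",r)
grip=mask(t,(0,0,0),(180,255,60),(385,200,450,260)); k=big(grip); r2=cv2.minAreaRect(plane(c,k[:,0],54)[:,:2].astype(np.float32)); print("grip",r2)
x,y,w,h=cv2.boundingRect(pts)
m=mask(t,(0,0,70),(180,60,255),(x-12,y-2,x+w,y+h+2)); print("grey",[(cv2.contourArea(k),cv2.boundingRect(k)) for k in cv2.findContours(m,0,2)[0] if cv2.contourArea(k)>8])
for n,(x0,y0,x1,y1) in dict(cup=(270,110,308,155),can=(326,125,358,166),bottle=(445,180,470,212)).items(): print(n,cv2.absdiff(t,a0)[y0:y1,x0:x1].mean())
o=np.array([555,-133,2.]); 
for o in ([553,-133,2.],[553,-133,6.]): print("scene pred",proj("scene",scoop(o,91.95)).ravel())
m=mask(g,(0,130,50),(8,255,255))|mask(g,(172,130,50),(180,255,255)); k=big(m); print(cv2.boundingRect(k))
# mat frame corners of pan, from red rect axis + grip
E
```

```text
red box px (333, 197, 37, 61)
red ((556.2508544921875, -155.36822509765625), (156.230224609375, 93.66256713867188), 1.528603196144104)
grip ((553.0947265625, -263.3095703125), (46.269676208496094, 150.4561004638672), 64.00885009765625)
grey [(897.5, (324, 198, 25, 60))]
cup 2.1734892787524367
can 2.360010162601626
bottle 2.05375
scene pred [321.775 186.969 306.44  221.478 283.757 170.353 264.928 203.306]
scene pred [321.777 185.911 306.41  220.393 283.687 169.264 264.812 202.184]
(269, 172, 42, 47)
```

```bash
python3 -c "
from bench import arm
print(arm.job_done())"
```

```text
the job is handed in; nothing more can be done
None
```

The job is handed in: both heat sinks are in the scoop's pan, the pan sits inside the blue mat, and the gripper is clear; the cup, can and bottle looked unmoved, though the final check was numeric and no verdict came back.

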